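Slide the die plate home under the punch bridge

ROBOT

A 6-joint arm with a two-finger parallel gripper is mounted at the origin on the work surface. World frame = base frame: x ahead of the robot, y to its left, z up, the work surface at z = 0. Lengths are in m, angles in degrees, forces in N, time in s.
With the tool pointing down it reaches from about 0.3 to 0.75 m from the base axis. Payload 8.5 kg.
Tool frame: the origin (TCP) lies between the finger pads; the fingertips stand ahead of it and the grasp point (between the pads) lies 8 mm behind it (env.tcp_to_tips is the z of the fingertips in the tool frame, in m); z points along the fingers, x is the direction in which the jaws open and shut, and the axes are right-handed (so a half turn about z gives the same grasp; the last joint's range is limited). The gripper opens to 85 mm and grips with 20 to 120 N. Pads are 22 mm wide; open, the fingers measure 114 mm over their backs; the gripper's body (76 mm by 85 mm) begins 54 mm behind the grasp point. The pads swing forward as they close: fully open they stand 13 mm farther back than shut.
Start: joints at [55.789, 21.807, 74.336, -0, 83.858, -12.336], TCP at [0.205, 0.51, 0.242] pointing down, gripper open.
Joint ranges: [-178.18, 178.18], [-50.72, 133.34], [12.68, 142.11], [-81.47, 261.47], [9.98, 163.14], [-165.26, 165.26]. Speed limits (degrees/s): [136.94, 136.94, 180, 180, 180, 180].

INTERFACE

Orientations are given as a 3x3 rotation matrix whose columns are the frame's x, y, z axes.
In Python, from rig import observe, viewer, env gives the robot as it stands.
- The arm moves only by the tool jog_arm, never from a script. Its arguments are lists of equal length, an entry for each row: "dr": the turn, a rotation vector about the tool's x, y, z in rad, a list of three; "slide": the shift along the tool's x, y, z in m, a list of three; "gripper": the opening, from -1 (shut) to 1 (fully open), so that 0 is half open. In form: {"dr": [[rx, ry, rz], ...], "slide": [[dx, dy, dz], ...], "gripper": [gripper, ...]}. A call has exactly 10 rows; each row shifts and turns the commanded pose from where the row before left it, along the tool's axes as they then stand; what a row does not reach is not made up. A row lasts 1/10 s, in which the tool goes at most 50 mm and 8.59 degrees, less where a joint would pass 70% of its speed; a pose out of reach is approached as far as the arm can. A call is refused whole if a number of a shift passes 0.05 or a number of a turn 0.15, either way. A call with a gripper value outside its range is refused whole. The fingers move at their own pace and stop on an object; "force" is the grip in N (left out, the last holds). Time passes only in rows, so rows that do not move let the fingers close, or fill a call up. It gives the time, the measured TCP pose, the force and the opening at its end, in the units of the state.
- observe(): the state, without advancing time (a new reading comes with each control period).
- viewer.get_image(name): name is "scene" or "top"; returns a dict with "pixels" (400x640x3 uint8, blue, green, red), "camera_matrix" (3x3 intrinsics, pixels), "dist_coeffs" ([k1, k2, p1, p2, k3] as OpenCV has them; the pictures are not rectified), "R" (3x3) and "t" (3): a world point X has camera coordinates R X + t. Camera axes: x right, y down, z forward; pixel columns grow to the right and rows downward; lengths in m; the calibration is good to about 2 mm. A picture is of the moment at which its call begins. There is no depth.
- env.close_job(): hands the job in, once; it reports no verdict.
The state is a dict: "time_s": time; "q": joint angles; "qvel": joint speeds; "joint_efforts": joint torques, N m; "position": TCP position; "tool_rot": TCP orientation; "ft_force": force on the tool from outside, world axes, zero at the start; "wrist_torque": the same for the moment, N m; "grip_width": finger opening in m.
Only numpy, scipy, OpenCV 4.12 (cv2) and the standard library are available. Lean on these libraries where they do the work, as an engineer would, in place of code of your own. Each camera call takes 0.05 s, during which the arm holds its last target.

TASK

Push the flat aluminium die plate along the bench with the fingertips, copper disc end first, in under the low bridge of the blue punch guide until it is fully home against the back stop. Keep it flat on the bench the whole way, never lifting or tipping it, leave the pot, the bowl and the file where they are, and finish with the hand clear.

Things in the scene. Friction and masses are not known exactly. Their poses are not given: they have to be found in the camera images.
- plate: Loose flat aluminium die plate, 100 mm long (its x) x 88 mm wide (its y) x 12 mm thick, 0.2 to 0.45 kg, flat on the bench. Origin: centre of its underside, z up. Its +x end, with the copper disc, goes in first. It starts before the bridge's mouth, 120 to 140 mm short of home, up to 30 mm off the centre line and turned up to 0.4 rad from straight. Thin black scribed lines on top.
- disc (a point): Centre of the top of the copper disc (26 mm across, 3 mm high) fixed on the plate, 15 mm from the plate's centre towards its +x; with it the plate stands 15 mm high.
- bridge: Blue punch guide, bolted to the bench (fixed). Origin: the bench-top point where the centre of the plate's underside lies when home; x is the way the plate is pushed in (roughly away from the robot), z up. Side rails along x, 19 mm high, 100 mm apart inside, from x = -10 to +70 mm. No floor: the plate slides on the bench. With the plate home its rear edge is at x = -50 mm, in the open.
- mouth (a point): Bench-top point midway between the front tips of the guide's two flared lead-in walls, at x = -43 mm of the bridge. The walls, 19 mm high, narrow from about 128 mm apart here to 100 mm apart at the side rails, x = -10 mm.
- stop (a point): Middle of the back stop's face, at x = +50 mm of the bridge, 6 mm above the bench. The stop is 19 mm high; the plate's +x edge rests against this face when home.
- span (a point): Middle of the underside of the steel bridge, 19 mm above the bench, at x = +15 mm of the bridge. The bridge reaches from x = -8 to +38 mm, its top is 31 mm high, and a brass collar round a window in it stands to 41 mm.
- pot: Bystander: small white lidded pot, 52 mm across, 50 mm high, origin at the centre of its underside. Not to be disturbed.
- bowl: Bystander: small steel bowl, 76 mm across, 42 mm high, origin at the centre of its underside. Not to be disturbed.
- file: Bystander: needle file, 175 mm long, 16 mm high, wooden handle towards its -x, lying on the bench along its x axis; origin near its middle at the bench. Not to be disturbed.
There are look-alikes about, which are no part of the job. There is more than one size of the plate; the job needs the smallest. Of the things that look like the bridge, take the one that is farthest to the robot's right at the start.

How it is judged:
By the outcome, as a careful person would: the job done as asked, in the order asked, and still so for the second after the job is handed in, with the robot touching nothing.
It also fails if it takes over 64 s, if anything falls off the work surface, if the arm or the gripper's body presses on something with over 40 N, if the wrist force passes 120 N, or if a joint passes its speed limit or range.

## Working session

There is one attempt and no reset: what is moved stays moved. The work goes in short steps, Python scripts to look and compute and a tool call to move; the robot and the scene stay as the last step left them, time stands still between calls to the robot, and variables do not carry over. Pictures are saved under pics/ and viewed, and the job is handed in when it is done.

Besides the shell and the picture viewer there is one more tool, called after "Request:" by a JSON object that holds its "fn" and its "kwargs". jog_arm: Moves the arm, as the interface text tells. Its arguments: {"type":"object","properties":{"dr":{"type":"array","items":{"type":"array","items":{"type":"number"}}},"slide":{"type":"array","items":{"type":"array","items":{"type":"number"}}},"gripper":{"type":"array","items":{"type":"number"}},"force":{"type":"number"}},"required":["dr","slide","gripper"]}

```bash
mkdir -p pics; ls
python3 - <<'E'
from rig import observe, viewer, env
import cv2,numpy as np
s=observe()
print(s['time_s'],s['position'],s['tool_rot'],s['grip_width'],env.tcp_to_tips)
for n in('scene','top'):
    d=viewer.get_image(n); cv2.imwrite(f'pics/{n}0.png',d['pixels']); print(n,np.round(d['camera_matrix'],1),d['dist_coeffs'],np.round(d['R'],3),d['t'])
E
```

```text
pics
0.0 [0.20478339 0.51014749 0.24170905] [[ 3.72643890e-01  9.27974067e-01 -8.13958157e-04]
 [ 9.27973332e-01 -3.72644654e-01 -1.20686190e-03]
 [-1.42325370e-03 -3.05601749e-04 -9.99998940e-01]] 0.08577139673571128 0.011
scene [[446.6   0.  318.8]
 [  0.  446.6 195.7]
 [  0.    0.    1. ]] [0.03184541 0.         0.         0.         0.        ] [[-0.441  0.897  0.001]
 [ 0.775  0.381 -0.504]
 [-0.453 -0.222 -0.864]] [ 0.21312935 -0.45018687  1.25894598]
top [[396.3   0.  315.8]
 [  0.  396.3 202.6]
 [  0.    0.    1. ]] [-0.02043456  0.          0.          0.          0.        ] [[ 0.024 -1.     0.009]
 [-0.988 -0.025 -0.151]
 [ 0.151 -0.005 -0.988]] [0.03392651 0.58484554 0.96302886]
```

View pics/scene0.png

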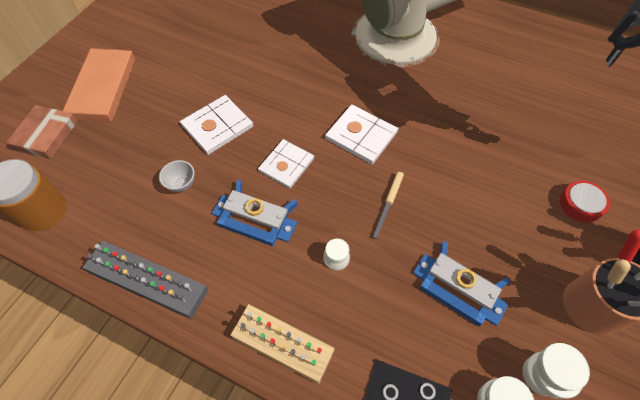

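View pics/top0.png

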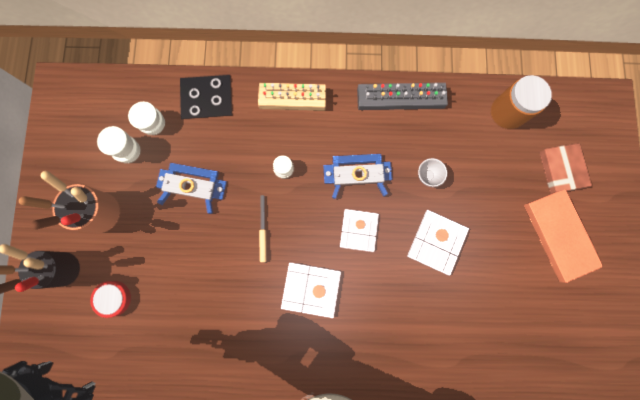

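Top view: plates are at (360,230), the smallest, and at (438,242) and (311,290). Blue guides are at (358,173), the rightmost (lowest y), and at (190,185). I'll take the plate at (360,230) and the guide at (358,173), and check both in a close crop.

```bash
cat > h.py <<'E'
from rig import observe, viewer, env
import cv2,numpy as np
def img(n): return viewer.get_image(n)
def back(d,uv,z):
    uv=np.asarray(uv,float).reshape(-1,1,2)
    p=cv2.undistortPoints(uv,d['camera_matrix'],np.array(d['dist_coeffs'])).reshape(-1,2)
    R=np.array(d['R']);t=np.array(d['t']);C=-R.T@t
    r=np.c_[p,np.ones(len(p))]@R
    return C+r*((z-C[2])/r[:,2])[:,None]
def proj(d,X):
    R=np.array(d['R']);return cv2.projectPoints(np.asarray(X,float).reshape(-1,3),cv2.Rodrigues(R)[0],np.array(d['t'],float),d['camera_matrix'],np.array(d['dist_coeffs']))[0].reshape(-1,2)
def crop(d,x0,y0,w,h,s,f):
    c=cv2.resize(d['pixels'][y0:y0+h,x0:x0+w],None,fx=s,fy=s,interpolation=cv2.INTER_CUBIC);cv2.imwrite(f,c)
E
python3 - <<'E'
from h import *
d=img('top');crop(d,300,140,125,120,5,'pics/ct.png');np.save('pics/top.npy',d,allow_pickle=True)
d=img('scene');crop(d,200,130,125,120,5,'pics/cs.png');np.save('pics/scene.npy',d,allow_pickle=True)
E
```

```text
(no output)
```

View pics/ct.png

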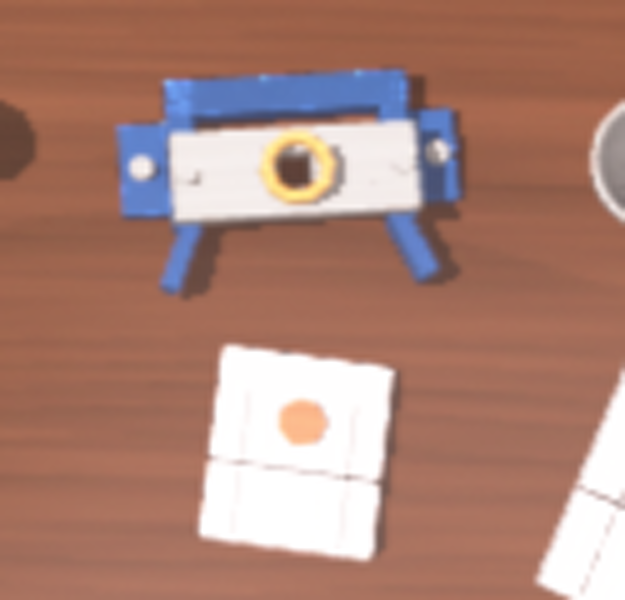

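View pics/cs.png

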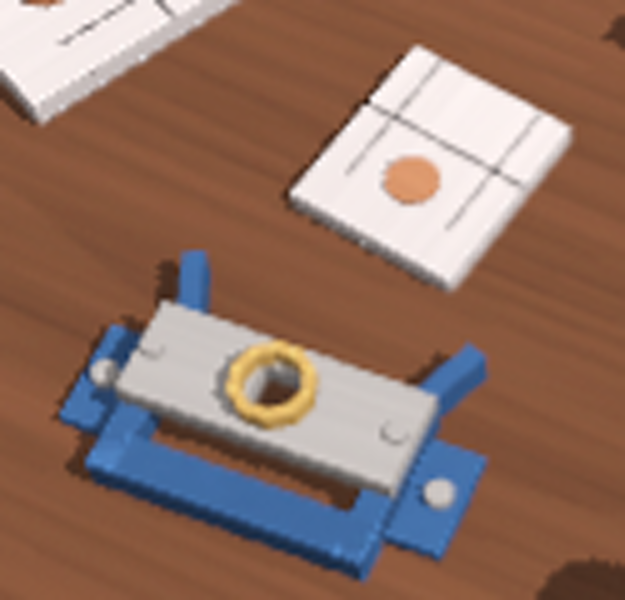

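The crop confirms the choice: the smallest plate has its copper disc towards the guide, and the guide has flared walls towards the robot. Next, measure both in both views.

```bash
cat >> h.py <<'E'
from scipy.optimize import least_squares
def ang(v): return np.arctan2(v[1],v[0])
def plate(d,guess):  # guess: world xy
    im=d['pixels'].astype(int); m=((im.min(2)>150)).astype(np.uint8)
    m=cv2.morphologyEx(m,cv2.MORPH_CLOSE,np.ones((7,7)))
    n,l,st,c=cv2.connectedComponentsWithStats(m)
    u=proj(d,[[guess[0],guess[1],.012]])[0]
    k=np.argmin([np.hypot(*(c[i]-u)) if 300<st[i,4]<5000 else 1e9 for i in range(n)])
    ct=max(cv2.findContours((l==k).astype(np.uint8),0,cv2.CHAIN_APPROX_NONE)[0],key=len)[:,0]
    W=back(d,ct,.012)[:,:2]
    r=cv2.minAreaRect((W*1000).astype(np.float32))
    return np.array(r[0])/1000,r[1],r[2],st[k]
E
python3 - <<'E'
from h import *
T=np.load('pics/top.npy',allow_pickle=True).item();S=np.load('pics/scene.npy',allow_pickle=True).item()
f=lambda p,x0,y0:(np.array(p,float)+.5)/5-.5+[x0,y0]
def show(n,a): print(n,np.round(a*1000,1).tolist())
def box(n,a):
    show(n,a); print('  c',np.round(a.mean(0)*1000,1),'edges',[round(float(np.hypot(*(a[(i+1)%4]-a[i])[:2])*1000),1) for i in range(4)],[round(float(np.degrees(ang(a[(i+1)%4]-a[i]))),2) for i in range(4)])
box('plateT',back(T,f([(222,346),(395,370),(372,558),(199,535)],300,140),.012))
box('plateS',back(S,f([(450,285),(289,193),(417,45),(571,127)],200,130),.012))
show('discT',back(T,f([(303,422)],300,140),.015)); show('discS',back(S,f([(411,180)],200,130),.015))
box('steelT',back(T,f([(168,132),(416,120),(421,208),(174,222)],300,140),.031))
box('steelS',back(S,f([(390,484),(117,386),(168,301),(438,398)],200,130),.031))
show('collarT',back(T,f([(299,167)],300,140),.041)); show('collarS',back(S,f([(273,384)],200,130),.041))
show('tipsT',back(T,f([(170,289),(430,276)],300,140),.019)); show('tipsS',back(S,f([(476,353),(195,256)],200,130),.019))
g=back(T,f([(297,450)],300,140),.012)[0]
print(plate(T,g)); print(plate(S,g))
show('pot',back(T,[(284,163)],.05));show('bowl',back(T,[(433,173)],.042));show('file',back(T,[(264,197),(263,261)],.01))
E
```

```text
plateT [[574.2, -26.1, 12.0], [563.8, -116.9, 12.0], [465.7, -105.1, 12.0], [475.4, -15.5, 12.0]]
  c [519.8 -65.9  12. ] edges [91.4, 98.8, 90.1, 99.4] [-96.54, 173.11, 83.83, -6.1]
plateS [[575.7, -26.8, 12.0], [564.7, -115.7, 12.0], [464.7, -103.7, 12.0], [475.0, -16.9, 12.0]]
  c [520.  -65.8  12. ] edges [89.6, 100.7, 87.4, 101.2] [-97.04, 173.13, 83.26, -5.64]
discT [[535.0, -68.5, 15.0]]
discS [[535.6, -68.1, 15.0]]
steelT [[683.8, 5.1, 31.0], [693.7, -124.8, 31.0], [646.7, -127.3, 31.0], [635.9, 1.2, 31.0]]
  c [665.1 -61.5  31. ] edges [130.3, 47.1, 129.0, 48.0] [-85.64, -176.95, 94.79, 4.71]
steelS [[681.5, 2.7, 31.0], [691.9, -123.1, 31.0], [646.5, -126.0, 31.0], [637.1, 1.4, 31.0]]
  c [664.3 -61.3  31. ] edges [126.3, 45.5, 127.7, 44.4] [-85.27, -176.42, 94.23, 1.74]
collarT [[664.5, -62.4, 41.0]]
collarS [[666.2, -60.6, 41.0]]
tipsT [[602.6, 2.0, 19.0], [613.0, -134.1, 19.0]]
tipsS [[604.8, 1.9, 19.0], [616.0, -133.1, 19.0]]
(array([ 0.51944452, -0.06563634]), (90.97565460205078, 102.25237274169922), 83.27328491210938, array([ 340,  209,   39,   43, 1373], dtype=int32))
(array([ 0.52048724, -0.06456985]), (92.0220947265625, 101.22450256347656), 83.47541046142578, array([ 258,  139,   56,   48, 1401], dtype=int32))
pot [[683.7, 132.4, 50.0]]
bowl [[669.4, -253.2, 42.0]]
file [[600.6, 184.9, 10.0], [433.8, 180.2, 10.0]]
```

```bash
cat >> h.py <<'E'
def delta(xyz,yawpush):
    s=observe();R=np.array(s['tool_rot']);p=np.array(s['position'])
    c,sn=np.cos(yawpush),np.sin(yawpush)
    Rt=np.array([[-sn,c,0],[c,sn,0],[0,0,-1.]])
    rv=cv2.Rodrigues(R.T@Rt)[0].ravel()
    print('t',s['time_s'],'p',np.round(p,4),'yaw',round(float(np.degrees(ang(R[:,1]))),2),'F',np.round(s['ft_force'],1),'w',round(s['grip_width'],4))
    print('dr',np.round(rv,4),'slide now-axes',np.round(R.T@(np.array(xyz)-p),4),'slide after turn',np.round(Rt.T@(np.array(xyz)-p),4))
E
python3 - <<'E'
from h import *
T=np.load('pics/top.npy',allow_pickle=True).item()
print(np.round(back(T,[(289,263),(341,269),(334,318),(281,308)],.012),3))
delta([.4395,-.0565,.10],np.radians(-6.6))
E
```

```text
[[ 0.43   0.113  0.012]
 [ 0.418 -0.02   0.012]
 [ 0.296 -0.005  0.012]
 [ 0.318  0.13   0.012]]
t 0.2 p [0.2048 0.5103 0.242 ] yaw -21.88 F [ 0.5 -0.5  0.4] w 0.0856
dr [-0.0003  0.0008 -0.2666] slide now-axes [-0.4384  0.429   0.1423] slide after turn [-0.536   0.2982  0.142 ]
```

Request:
{"fn": "jog_arm", "kwargs": {"dr": [[0,0,-0.1333],[0,0,-0.1333],[0,0,0],[0,0,0],[0,0,0],[0,0,0],[0,0,0],[0,0,0],[0,0,0],[0,0,0]], "slide": [[0,0,0],[0,0,0],[-0.033,0.019,0],[-0.033,0.019,0],[-0.033,0.019,0],[-0.033,0.019,0],[-0.033,0.019,0],[-0.033,0.019,0],[-0.033,0.019,0],[-0.033,0.019,0]], "gripper": [0,0,0,0,0,0,0,0,0,0]}}

```text
time_s: 1.2
position: [0.3258, 0.2292, 0.2424]
tool_rot: [[0.115, 0.993, 0.0], [0.993, -0.115, 0.0], [0.0, 0.0, -1.0]]
ft_force: [0.9, 0.3, 0.1]
grip_width: 0.043
```

Request:
{"fn": "jog_arm", "kwargs": {"dr": [[0,0,0],[0,0,0],[0,0,0],[0,0,0],[0,0,0],[0,0,0],[0,0,0],[0,0,0],[0,0,0],[0,0,0]], "slide": [[-0.03,0.017,0.012],[-0.03,0.017,0.012],[-0.03,0.017,0.012],[-0.03,0.017,0.012],[-0.03,0.017,0.012],[-0.03,0.017,0.012],[-0.03,0.017,0.012],[-0.03,0.017,0.012],[-0.03,0.017,0.012],[0,0,0]], "gripper": [0,0,0,0,0,0,0,0,0,0]}}

```text
time_s: 2.2
position: [0.4475, -0.0581, 0.133]
tool_rot: [[0.118, 0.993, -0.001], [0.993, -0.118, -0.0], [-0.0, -0.001, -1.0]]
ft_force: [0.3, 0.6, -0.8]
grip_width: 0.0428
```

Run:
```python
from h import *
d=img('top');crop(d,280,130,160,130,5,'pics/t1.png')
delta([.4475,-.0574,.03],np.radians(-6.6))
```

```text
t 2.25 p [ 0.4467 -0.0564  0.1335] yaw -6.75 F [-0.   0.1 -0.3] w 0.0425
dr [-0.0015 -0.0004 -0.0027] slide now-axes [-0.0009  0.0011  0.1035] slide after turn [-0.0009  0.0009  0.1035]
```

View pics/t1.png

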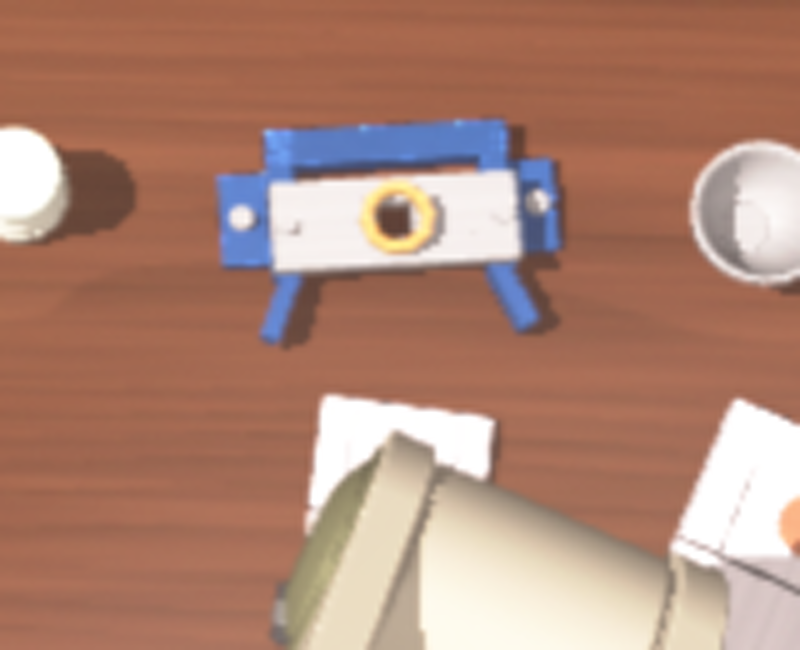

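The arm hides the plate's rear, but the front corners (325,395) and (495,420) are unmoved. Going down behind the plate.

Request:
{"fn": "jog_arm", "kwargs": {"dr": [[0,0,0],[0,0,0],[0,0,0],[0,0,0],[0,0,0],[0,0,0],[0,0,0],[0,0,0],[0,0,0],[0,0,0]], "slide": [[0,0,0.015],[0,0,0.015],[0,0,0.015],[0,0,0.015],[0,0,0.015],[0,0,0.015],[0,0,0.01],[0,0,0.005],[0,0,0],[0,0,0]], "gripper": [0,0,0,0,0,0,0,0,0,0]}}

```text
time_s: 3.25
position: [0.4467, -0.0551, 0.0298]
tool_rot: [[0.115, 0.993, 0.001], [0.993, -0.115, -0.0], [-0.0, 0.001, -1.0]]
ft_force: [0.2, 0.7, 0.1]
grip_width: 0.0429
```

Run:
```python
from h import *
d=img('scene');crop(d,200,60,200,150,4,'pics/s1.png')
delta([.4475,-.0574,.014],np.radians(-6.6))
```

```text
t 3.3 p [ 0.4468 -0.0551  0.0299] yaw -6.59 F [ 0.8  1.  -0. ] w 0.0426
dr [0.001  0.0003 0.0002] slide now-axes [-0.0022  0.001   0.0159] slide after turn [-0.0022  0.001   0.0159]
```

View pics/s1.png

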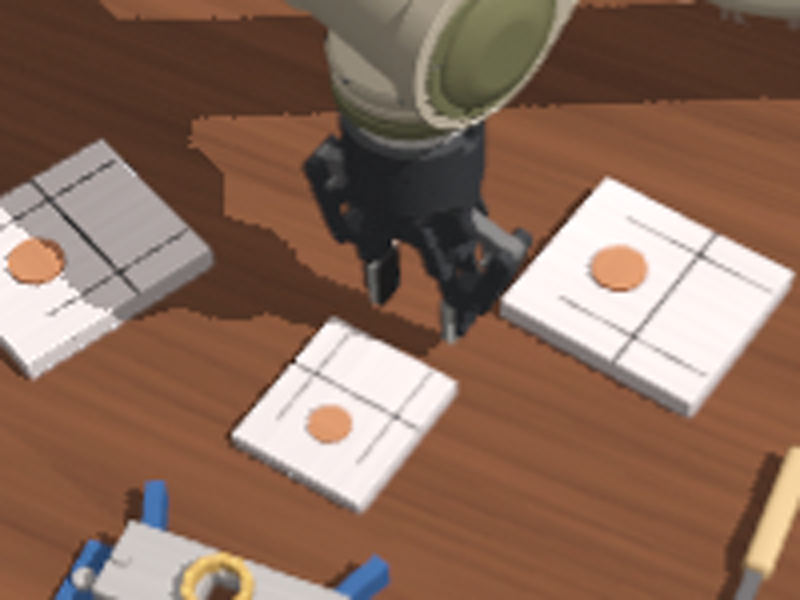

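Both fingertips at (380,300) and (455,340) are behind the plate and clear of the larger plate. Probing down gently.

Request:
{"fn": "jog_arm", "kwargs": {"dr": [[0,0,0],[0,0,0],[0,0,0],[0,0,0],[0,0,0],[0,0,0],[0,0,0],[0,0,0],[0,0,0],[0,0,0]], "slide": [[-0.002,0,0.004],[0,0,0.004],[0,0,0.004],[0,0,0.002],[0,0,0.001],[0,0,0.001],[0,0,0],[0,0,0],[0,0,0],[0,0,0]], "gripper": [0,0,0,0,0,0,0,0,0,0]}}

```text
time_s: 4.3
position: [0.4463, -0.0571, 0.0134]
tool_rot: [[0.115, 0.993, 0.0], [0.993, -0.115, -0.0], [-0.0, 0.0, -1.0]]
ft_force: [0.6, -0.1, 0.0]
grip_width: 0.0428
```

Run:
```python
from h import *
d=img('scene');crop(d,240,90,100,80,8,'pics/s2.png')
s=observe();R=np.array(s['tool_rot']);p=np.array(s['position'])
print(p,s['ft_force'])
for x in(-.036,-.022,.022,.036):
  for y in (-.011,.011):
    q=p+R@[x,y,0]
    print(x,y,[np.round((proj(d,[[q[0],q[1],z]])[0]-[240,90])*8).tolist() for z in(0,.005,.01)])
```

```text
[ 0.44631292 -0.05712795  0.01338251] [-0.06198136 -0.56165505 -0.7692555 ]
-0.036 -0.011 [[434.0, 348.0], [434.0, 338.0], [433.0, 327.0]]
-0.036 0.011 [[393.0, 397.0], [392.0, 387.0], [391.0, 376.0]]
-0.022 -0.011 [[473.0, 368.0], [472.0, 358.0], [471.0, 347.0]]
-0.022 0.011 [[432.0, 417.0], [431.0, 407.0], [430.0, 397.0]]
0.022 -0.011 [[595.0, 432.0], [595.0, 421.0], [594.0, 411.0]]
0.022 0.011 [[554.0, 482.0], [554.0, 472.0], [554.0, 462.0]]
0.036 -0.011 [[634.0, 452.0], [634.0, 442.0], [634.0, 432.0]]
0.036 0.011 [[594.0, 503.0], [594.0, 493.0], [594.0, 483.0]]
```

View pics/s2.png

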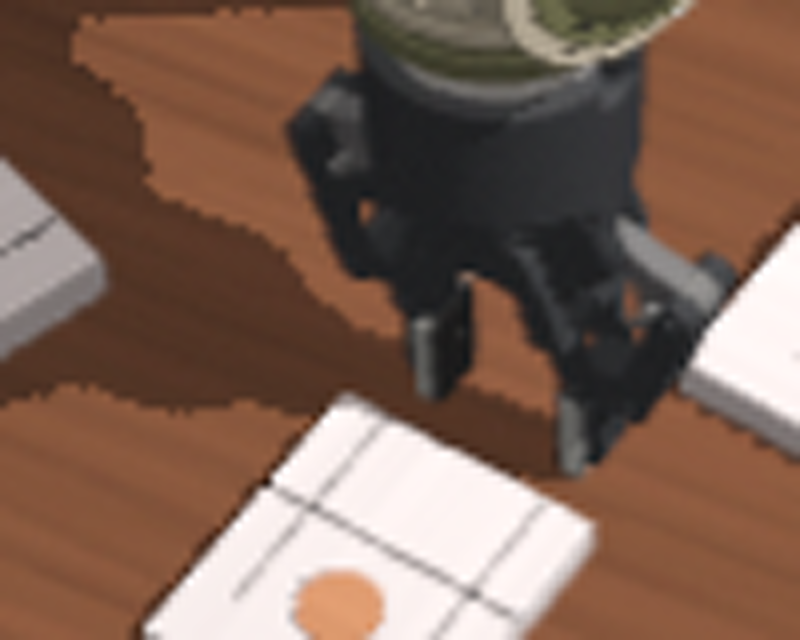

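Request:
{"fn": "jog_arm", "kwargs": {"dr": [[0,0,0],[0,0,0],[0,0,0],[0,0,0],[0,0,0],[0,0,0],[0,0,0],[0,0,0],[0,0,0],[0,0,0]], "slide": [[0,0,0.001],[0,0,0.001],[0,0,0.001],[0,0,0],[0,0,0],[0,0,0],[0,0,0],[0,0,0],[0,0,0],[0,0,0]], "gripper": [0,0,0,0,0,0,0,0,0,0]}}

```text
time_s: 5.35
position: [0.4463, -0.0571, 0.0103]
tool_rot: [[0.115, 0.993, 0.0], [0.993, -0.115, -0.0], [-0.0, 0.0, -1.0]]
ft_force: [-0.7, 0.9, -0.5]
grip_width: 0.0426
```

Bench not touched; the tips are a few mm above it, below the plate's top. Closing the ~13 mm gap and making contact.

Request:
{"fn": "jog_arm", "kwargs": {"dr": [[0,0,0],[0,0,0],[0,0,0],[0,0,0],[0,0,0],[0,0,0],[0,0,0],[0,0,0],[0,0,0],[0,0,0]], "slide": [[0,0.002,0],[0,0.002,0],[0,0.002,0],[0,0.002,0],[0,0.002,0],[0,0.002,0],[0,0.002,0],[0,0.002,0],[0,0.002,0],[0,0,0]], "gripper": [0,0,0,0,0,0,0,0,0,0]}}

```text
time_s: 6.35
position: [0.4644, -0.0592, 0.0103]
tool_rot: [[0.115, 0.993, 0.0], [0.993, -0.115, -0.0], [0.0, 0.0, -1.0]]
ft_force: [-1.1, 0.8, -0.5]
grip_width: 0.0426
```

Run:
```python
from h import *
d=img('scene');crop(d,230,100,100,80,8,'pics/s3.png')
delta([.5889,-.0674,.0103],np.radians(4.6)); print(plate(d,[.525,-.066]))
```

```text
t 6.4 p [ 0.4644 -0.0592  0.0103] yaw -6.6 F [-0.5  0.  -0.2] w 0.0426
dr [ 4.000e-04  1.000e-04 -1.955e-01] slide now-axes [6.200e-03 1.246e-01 1.000e-04] slide after turn [-0.0181  0.1234  0.    ]
(array([ 0.52546716, -0.0649516 ]), (92.19142150878906, 104.24142456054688), 82.80683135986328, array([ 257,  141,   56,   49, 1407], dtype=int32))
```

View pics/s3.png

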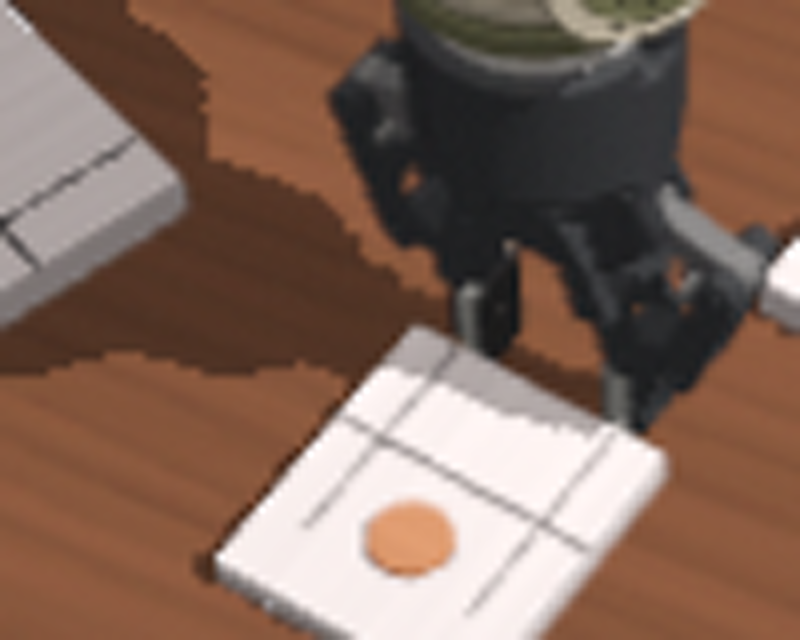

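Both fingers are in flat contact, and the plate is flat and has moved about 5 mm. Starting the turning push.

Request:
{"fn": "jog_arm", "kwargs": {"dr": [[0,0,-0.01],[0,0,-0.014],[0,0,-0.014],[0,0,-0.014],[0,0,-0.014],[0,0,-0.014],[0,0,-0.014],[0,0,-0.014],[0,0,-0.014],[0,0,0]], "slide": [[-0.0006,0.003,0],[-0.0008,0.004,0],[-0.0008,0.004,0],[-0.0008,0.004,0],[-0.0008,0.004,0],[-0.0008,0.004,0],[-0.0008,0.004,0],[-0.0008,0.004,0],[-0.0008,0.004,0],[0,0,0]], "gripper": [0,0,0,0,0,0,0,0,0,0]}}

```text
time_s: 7.4
position: [0.4994, -0.0685, 0.0104]
tool_rot: [[-0.007, 1.0, 0.001], [1.0, 0.007, -0.0], [-0.0, 0.001, -1.0]]
ft_force: [-0.4, 0.3, -0.9]
grip_width: 0.0426
```

```bash
cat > m.py <<'E'
from h import *
import sys
d=img('scene');crop(d,210,120,100,80,8,'pics/%s.png'%sys.argv[1])
im=d['pixels'].astype(int)
# copper disc centroid
b,g,r=im[...,0],im[...,1],im[...,2]
m=((r>190)&(g>120)&(g<190)&(b<150)).astype(np.uint8); m[:, :200]=0; m[:,330:]=0
n,l,st,c=cv2.connectedComponentsWithStats(m)
for i in range(1,n):
    if st[i,4]>25: print('disc?',c[i],st[i,4],back(d,[c[i]],.015)[0])
delta([.5889,-.0674,.0103],np.radians(4.6))
p=np.array(observe()['position']);R=np.array(observe()['tool_rot'])
print('implied plate centre',p+.061*R[:,1])
r=plate(d,(p+.061*R[:,1])[:2]);print('plate blob',r)
E
python3 m.py s4
```

```text
disc? [272.95061728 178.83950617] 81 [ 0.57573911 -0.06882204  0.015     ]
disc? [251.89285714 201.53571429] 28 [ 0.64700761 -0.08136825  0.015     ]
disc? [259.14814815 210.88888889] 27 [ 0.66007897 -0.05566516  0.015     ]
disc? [276.5 318.5] 26 [0.84520379 0.08925925 0.015     ]
disc? [275.13333333 330.3       ] 30 [0.86539265 0.09755165 0.015     ]
disc? [315.5 338.5] 26 [0.84559653 0.1714775  0.015     ]
disc? [256.74358974 341.30769231] 39 [0.89751284 0.076894   0.015     ]
disc? [281.24242424 352.54545455] 33 [0.89505984 0.12671529 0.015     ]
disc? [315.93421053 371.07894737] 76 [0.89548961 0.1971046  0.015     ]
t 7.45 p [ 0.4991 -0.0684  0.0104] yaw 0.4 F [-0.3  0.4  0.2] w 0.0426
dr [ 0.0009  0.0003 -0.0734] slide now-axes [0.0004 0.0898 0.0002] slide after turn [-0.0062  0.0896  0.0001]
implied plate centre [ 0.5601259  -0.06802178  0.01045864]
plate blob (array([ 0.59430396, -0.06818121]), (171.4957733154297, 170.48097229003906), 4.5835161209106445, array([ 218,  153,   86,   78, 2607], dtype=int32))
```

View pics/s4.png

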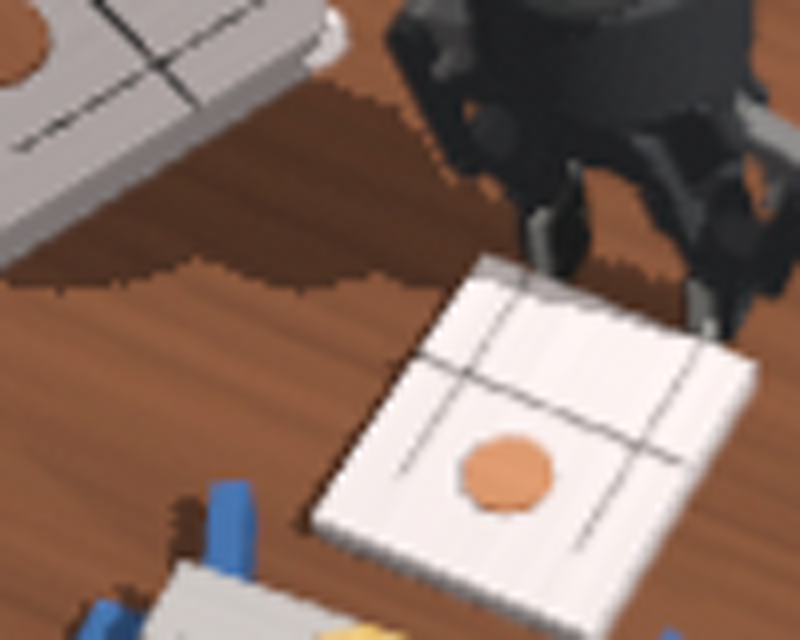

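Disc measured at (0.576,−0.069), within 1 mm of what the tool pose implies. The plate is flat, centred on the mouth and 4° short of straight. Finishing the turn.

Request:
{"fn": "jog_arm", "kwargs": {"dr": [[0,0,-0.0122],[0,0,-0.0122],[0,0,-0.0122],[0,0,-0.0122],[0,0,-0.0122],[0,0,-0.0122],[0,0,0],[0,0,0],[0,0,0],[0,0,0]], "slide": [[-0.0007,0.004,0],[-0.0007,0.004,0],[-0.0007,0.004,0],[-0.0007,0.004,0],[-0.0007,0.004,0],[-0.0007,0.004,0],[0,0.004,0],[0,0.003,0],[0,0,0],[0,0,0]], "gripper": [0,0,0,0,0,0,0,0,0,0]}}

```text
time_s: 8.45
position: [0.53, -0.0711, 0.0104]
tool_rot: [[-0.08, 0.997, 0.001], [0.997, 0.08, -0.0], [-0.0, 0.001, -1.0]]
ft_force: [-0.3, -0.2, 1.0]
grip_width: 0.0424
```

```bash
python3 m.py s5 | grep -v 'disc. .*0.8'
```

```text
disc? [267.45679012 189.85185185] 81 [ 0.60625896 -0.06566616  0.015     ]
t 8.5 p [ 0.5299 -0.0711  0.0104] yaw 4.58 F [-0.9 -0.2 -0.3] w 0.0428
dr [ 0.0006  0.0002 -0.0003] slide now-axes [-0.001   0.0591  0.0001] slide after turn [-0.0011  0.0591  0.0001]
implied plate centre [ 0.59074213 -0.06621297  0.01041736]
plate blob (array([ 0.61028143, -0.06690031]), (139.43801879882812, 170.48097229003906), 4.5835161209106445, array([ 218,  163,   80,   68, 2492], dtype=int32))
```

View pics/s5.png

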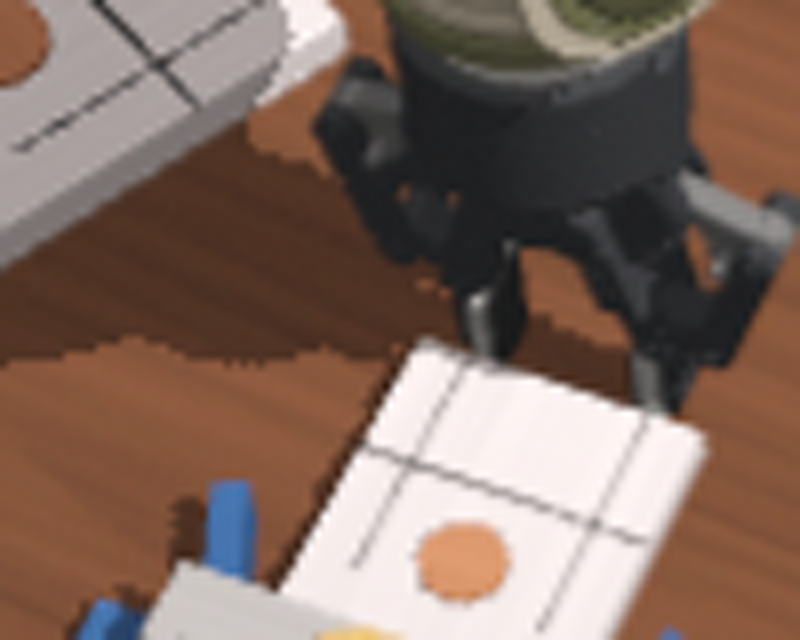

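Plate is straight and within about 1 mm of the centre line, entering the flare. Pushing straight on.

Request:
{"fn": "jog_arm", "kwargs": {"dr": [[0,0,0],[0,0,0],[0,0,0],[0,0,0],[0,0,0],[0,0,0],[0,0,0],[0,0,0],[0,0,0],[0,0,0]], "slide": [[0,0.005,0],[0,0.005,0],[0,0.005,0],[0,0.005,0],[0,0.005,0],[0,0.005,0],[0,0.005,0],[0,0.005,0],[0,0.005,0],[0,0.003,0]], "gripper": [0,0,0,0,0,0,0,0,0,0]}}

```text
time_s: 9.5
position: [0.5781, -0.0672, 0.0103]
tool_rot: [[-0.08, 0.997, 0.0], [0.997, 0.08, -0.0], [-0.0, 0.0, -1.0]]
ft_force: [-1.8, -1.3, 0.3]
grip_width: 0.0428
```

```bash
python3 m.py s6 | grep -v 'disc. .*0.8'
```

```text
t 9.55 p [ 0.5784 -0.0672  0.0103] yaw 4.59 F [-0.2 -0.1 -0.6] w 0.0428
dr [ 0.0007  0.0002 -0.0002] slide now-axes [-0.001   0.0104  0.    ] slide after turn [-0.001   0.0104  0.    ]
implied plate centre [ 0.63921366 -0.06234011  0.01038166]
plate blob (array([ 0.63950006, -0.0656744 ]), (101.42254638671875, 170.3952178955078), 6.3921403884887695, array([ 218,  179,   73,   52, 2001], dtype=int32))
```

View pics/s6.png

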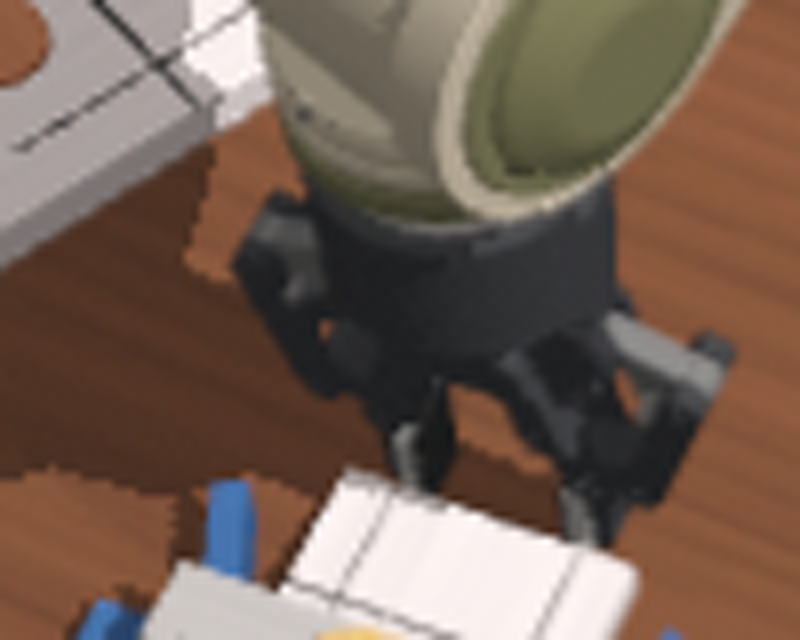

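Request:
{"fn": "jog_arm", "kwargs": {"dr": [[0,0,0],[0,0,0],[0,0,0],[0,0,0],[0,0,0],[0,0,0],[0,0,0],[0,0,0],[0,0,0],[0,0,0]], "slide": [[0,0.001,0],[0,0.001,0],[0,0.001,0],[0,0.001,0],[0,0.001,0],[0,0.001,0],[0,0.001,0],[0,0.001,0],[0,0.001,0],[0,0,0]], "gripper": [0,0,0,0,0,0,0,0,0,0]}}

```text
time_s: 10.55
position: [0.5868, -0.0665, 0.0103]
tool_rot: [[-0.08, 0.997, 0.0], [0.997, 0.08, -0.0], [-0.0, 0.0, -1.0]]
ft_force: [-0.2, -0.5, 0.0]
grip_width: 0.0427
```

Request:
{"fn": "jog_arm", "kwargs": {"dr": [[0,0,0],[0,0,0],[0,0,0],[0,0,0],[0,0,0],[0,0,0],[0,0,0],[0,0,0],[0,0,0],[0,0,0]], "slide": [[0,0.0005,0],[0,0.0005,0],[0,0.0005,0],[0,0,0],[0,0,0],[0,0,0],[0,0,0],[0,0,0],[0,0,0],[0,0,0]], "gripper": [0,0,0,0,0,0,0,0,0,0]}}

```text
time_s: 11.55
position: [0.5881, -0.0664, 0.0103]
tool_rot: [[-0.08, 0.997, 0.0], [0.997, 0.08, 0.0], [0.0, 0.0, -1.0]]
ft_force: [0.5, -0.1, 1.0]
grip_width: 0.0429
```

No stop force yet; the calibration is only good to 2 mm. Continuing in half-millimetre steps.

Request:
{"fn": "jog_arm", "kwargs": {"dr": [[0,0,0],[0,0,0],[0,0,0],[0,0,0],[0,0,0],[0,0,0],[0,0,0],[0,0,0],[0,0,0],[0,0,0]], "slide": [[0,0.0005,0],[0,0.0005,0],[0,0.0005,0],[0,0,0],[0,0,0],[0,0,0],[0,0,0],[0,0,0],[0,0,0],[0,0,0]], "gripper": [0,0,0,0,0,0,0,0,0,0]}}

```text
time_s: 12.55
position: [0.5896, -0.0663, 0.0103]
tool_rot: [[-0.08, 0.997, 0.0], [0.997, 0.08, -0.0], [-0.0, 0.0, -1.0]]
ft_force: [-0.6, 0.5, 0.4]
grip_width: 0.0424
```

Request:
{"fn": "jog_arm", "kwargs": {"dr": [[0,0,0],[0,0,0],[0,0,0],[0,0,0],[0,0,0],[0,0,0],[0,0,0],[0,0,0],[0,0,0],[0,0,0]], "slide": [[0,0.0005,0],[0,0.0005,0],[0,0,0],[0,0,0],[0,0,0],[0,0,0],[0,0,0],[0,0,0],[0,0,0],[0,0,0]], "gripper": [0,0,0,0,0,0,0,0,0,0]}}

```text
time_s: 13.55
position: [0.5897, -0.0663, 0.0103]
tool_rot: [[-0.08, 0.997, -0.002], [0.997, 0.08, 0.0], [0.0, -0.002, -1.0]]
ft_force: [-5.7, -0.9, 4.5]
grip_width: 0.0424
```

```bash
python3 m.py s7 | grep -v 'disc. .*0.8'
python3 - <<'E'
from h import *
d=img('top');crop(d,300,140,125,100,6,'pics/t7.png')
E
```

```text
t 13.6 p [ 0.5897 -0.0662  0.0103] yaw 4.59 F [-5.8 -1.3  3.9] w 0.0428
dr [-0.0022 -0.0002 -0.0002] slide now-axes [-0.0011 -0.0009  0.    ] slide after turn [-0.0011 -0.0009  0.    ]
implied plate centre [ 0.65048591 -0.06135583  0.01017047]
plate blob (array([ 0.64845068, -0.0638186 ]), (99.49696350097656, 170.48094177246094), 4.536077499389648, array([ 218,  183,   73,   49, 2011], dtype=int32))
```

View pics/s7.png

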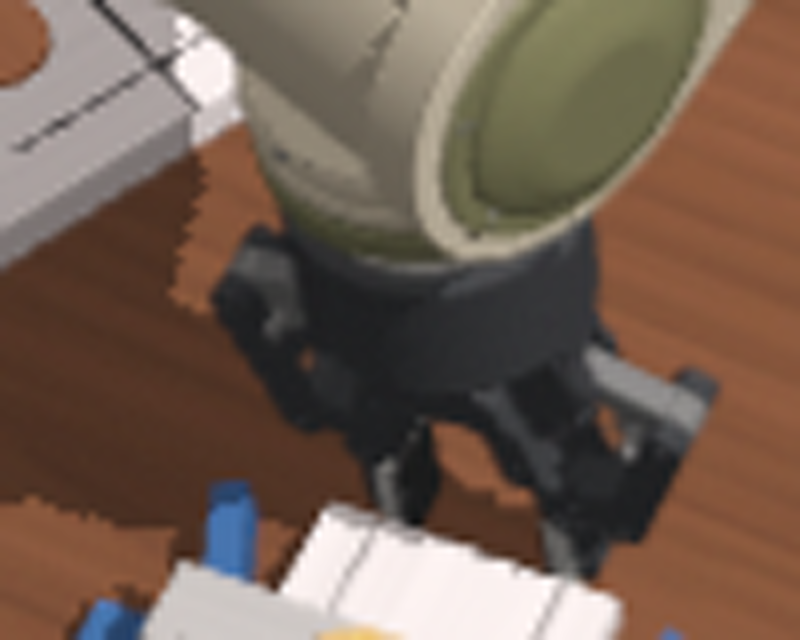

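View pics/t7.png

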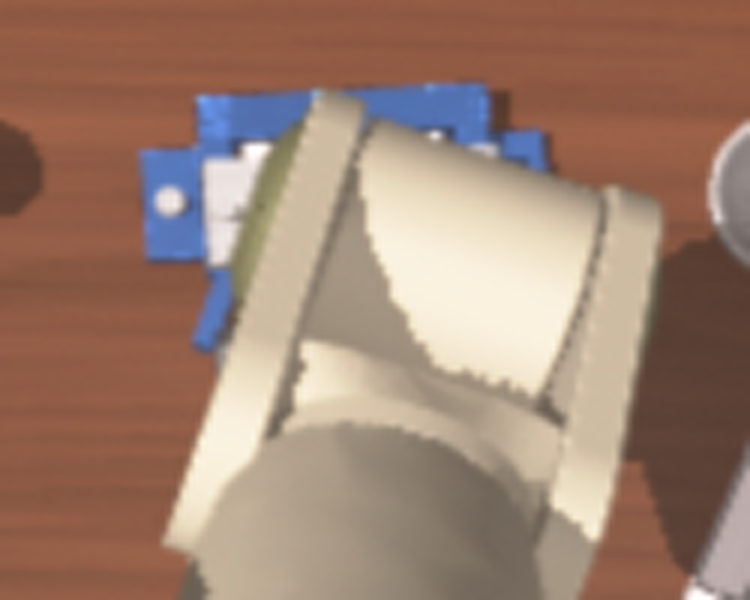

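At 0.5897 the force rises to ~6 N without further motion: stop reached (expected 0.589). One more small press to seat it.

Request:
{"fn": "jog_arm", "kwargs": {"dr": [[0,0,0],[0,0,0],[0,0,0],[0,0,0],[0,0,0],[0,0,0],[0,0,0],[0,0,0],[0,0,0],[0,0,0]], "slide": [[0,0.0004,0],[0,0.0004,0],[0,0,0],[0,0,0],[0,0,0],[0,0,0],[0,0,0],[0,0,0],[0,0,0],[0,0,0]], "gripper": [0,0,0,0,0,0,0,0,0,0]}}

```text
time_s: 14.65
position: [0.5897, -0.0662, 0.0103]
tool_rot: [[-0.08, 0.997, -0.004], [0.997, 0.08, 0.0], [0.0, -0.004, -1.0]]
ft_force: [-10.6, -1.6, 6.0]
grip_width: 0.0426
```

Firmly against the stop (10 N, no motion). Backing straight off, then up.

Request:
{"fn": "jog_arm", "kwargs": {"dr": [[0,0,0],[0,0,0],[0,0,0],[0,0,0],[0,0,0],[0,0,0],[0,0,0],[0,0,0],[0,0,0],[0,0,0]], "slide": [[0,-0.001,0],[0,-0.003,0],[0,-0.005,0],[0,-0.006,0],[0,-0.008,0],[0,-0.008,0],[0,-0.005,-0.005],[0,0,-0.015],[0,0,-0.02],[0,0,-0.025]], "gripper": [0,0,0,0,0,0,0,0,0,0]}}

```text
time_s: 15.65
position: [0.5549, -0.069, 0.0759]
tool_rot: [[-0.08, 0.997, -0.001], [0.997, 0.08, 0.0], [0.001, -0.001, -1.0]]
ft_force: [0.1, 0.2, -0.1]
grip_width: 0.0428
```

Request:
{"fn": "jog_arm", "kwargs": {"dr": [[0,0,0],[0,0,0],[0,0,0],[0,0,0],[0,0,0],[0,0,0],[0,0,0],[0,0,0],[0,0,0],[0,0,0]], "slide": [[0,0,-0.03],[0,0,-0.03],[0,0,-0.03],[0.01,-0.02,-0.02],[0.03,-0.02,0],[0.03,-0.02,0],[0.03,-0.02,0],[0.03,-0.02,0],[0.03,-0.02,0],[0.02,0,0]], "gripper": [0,0,0,0,0,0,0,0,0,0]}}

```text
time_s: 16.65
position: [0.4188, 0.1022, 0.1858]
tool_rot: [[-0.081, 0.997, -0.001], [0.997, 0.081, 0.0], [0.0, -0.001, -1.0]]
ft_force: [-0.4, 0.6, 0.5]
grip_width: 0.0429
```

Run:
```python
from h import *
T=img('top');S=img('scene');np.save('pics/T8.npy',T,allow_pickle=True);np.save('pics/S8.npy',S,allow_pickle=True)
crop(T,300,140,125,100,6,'pics/t8.png');crop(S,200,150,125,100,6,'pics/s8.png');cv2.imwrite('pics/T8.png',T['pixels'])
```

```text
(no output)
```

View pics/t8.png

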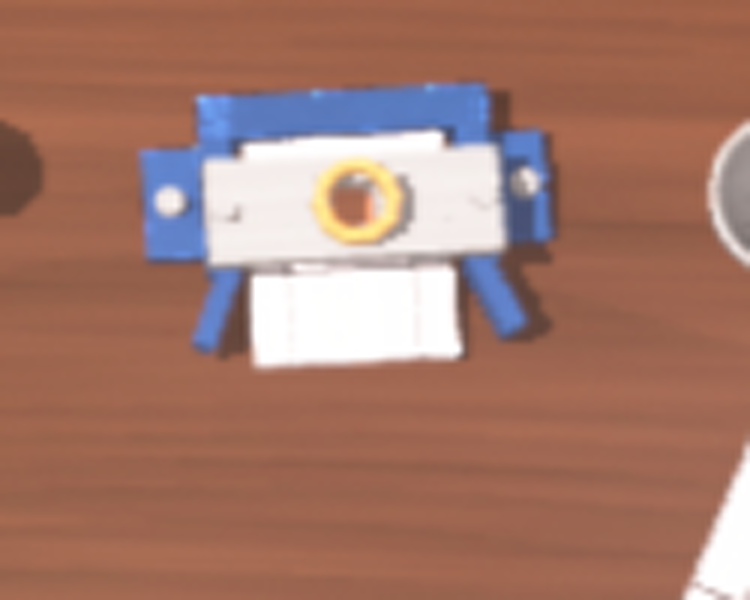

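View pics/s8.png

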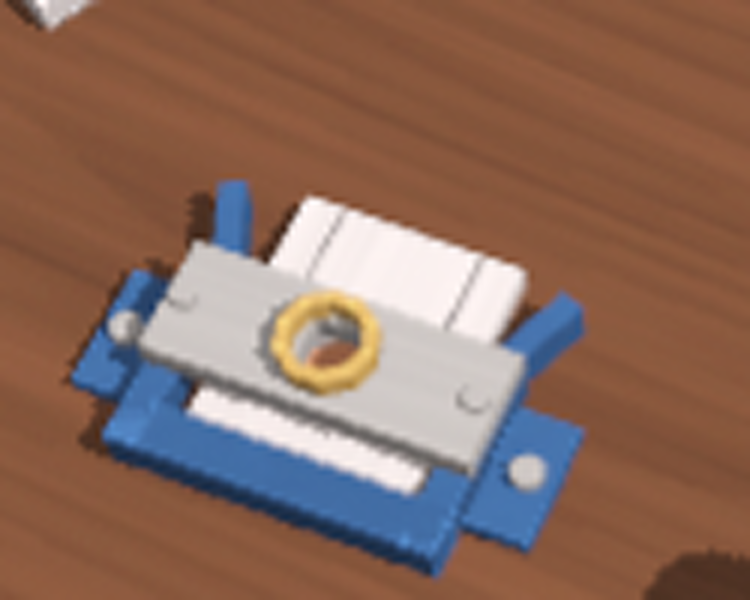

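View pics/T8.png

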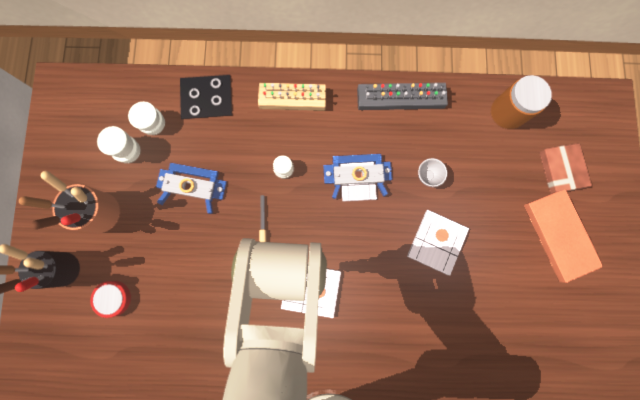

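Run:
```python
from h import *
T=np.load('pics/T8.npy',allow_pickle=True).item();S=np.load('pics/S8.npy',allow_pickle=True).item()
a=np.radians(4.6);A=np.array([[np.cos(a),np.sin(a)],[-np.sin(a),np.cos(a)]])
f=lambda p,x0,y0:(np.array(p,float)+.5)/6-.5+[x0,y0]
for d,p,o in((T,[(255,367),(461,356)],(300,140)),(S,[(525,272),(311,198)],(200,150))):
    w=back(d,f(p,*o),.012)[:,:2]; print('bridge-frame mm',np.round(((w-[.6497,-.0625])@A.T)*1000,1).tolist())
```

```text
bridge-frame mm [[-50.7, 46.0], [-50.8, -44.7]]
bridge-frame mm [[-49.2, 44.9], [-49.1, -42.0]]
```

Rear edge measures −49 to −51 mm (should be −50) and is square and centred. Handing in.

```bash
python3 -c "
from rig import env,observe
print(env.close_job(), observe()['time_s'])"
```

```text
the job is handed in; nothing more can be done
the job is handed in; nothing more can be done
```

The smallest plate is home in the right-hand blue guide, and I handed the job in at about 17 s of the 64 s allowed. I pushed it disc end first with two half-open fingertips on its rear edge: a turning push to straighten it, then straight in under the bridge. The hand then backed off and lifted clear.

- **Stop contact:** the push met a hard stop about 1 mm from where it was expected. The force rose to about 10 N with no further movement.
- **Final position:** in the last pictures the rear edge measures −50.7 mm (top camera) and −49.2 mm (scene camera) in the guide's frame; home is −50. The two cameras differ by about 1.5 mm, within the 2 mm calibration. The plate is square, centred to about 1.5 mm, and sits right up to the stop in both views.
- **Flatness:** the plate looked flat on the bench in every picture during the push. At the stop the tool felt about 6 N upward, so it was pressing the plate down, not lifting it.
- **Bystanders:** the pot and bowl are where they were. In the last top picture the arm, raised well above the bench, hid the file's handle; what was visible of the file had not moved.

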